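# Cap the blood-tube carrier for its seal check

## Task

Put the tall knurled cap squarely over the neck of the blood-tube carrier that is bolted to the desk, turn it until its hidden keyways drop over the three pins, and push it fully home on the shoulder against the spring inside. Finish while still holding it down there with the gripper: the spring lifts it as soon as it is let go. Leave the smooth lid, the tube rack and the computer mouse where they are.

Things in the scene. Friction and masses are not known exactly. Their poses are not given: they have to be found in the camera images.
- cap: knurled aluminium cap, loose, standing open side down on the desk: outside round, 60 mm diameter (62 over the ridges), 46 mm high, about 0.12 kg, flat closed top 8 mm thick. Origin at the centre of its underside, z up along its axis. It can be gripped across its sides from above in any yaw; a grip 30 mm above its underside suits both the desk and the carrier
- cap_bore (a point): centre of the cap's mouth (same point as the cap's origin): blind bore 42 mm diameter, 38 mm deep, with three straight keyways 120 degrees apart, full depth, 10 mm wide (they pass a pin within about 0.1 rad). Hidden and unmarked, their angle to the cap's axes is not given: find them by turning the cap on the pins under a light push, at most 120 degrees, either way
- carrier: grey blood-tube carrier standing upright, fixed to the desk on a square 130 mm base plate 8 mm thick: a cylinder of 84 mm diameter up to a flat shoulder 80 mm above the desk, then an aluminium neck of 38 mm diameter, 32 mm high, its top 6 mm tapered to 30 mm diameter. Origin on the axis at desk level, z up
- carrier_pins (a point): point on the carrier's axis, 14 mm above the shoulder, level with the tops of three steel pins, 5 mm thick, that stick out of the neck to 25 mm from the axis, at 0, 120 and 240 degrees from this point's x axis. A cap whose keyways do not meet the pins rests on them with its underside here; once they meet it drops
- carrier_shoulder (a point): point on the carrier's axis at the height of the shoulder, 80 mm above the desk: the cap's origin is here when it is fully home
- seal_plate (a joint): travel in m of the sprung seal plate (black, round, 26 mm diameter) on top of the neck: 0 = up, its top 46 mm above the shoulder; grows as the cap's ceiling presses it down, from when the cap's underside is 8 mm above the shoulder; 0.008 with the cap fully home (stop at 0.012). Its spring pushes up with 3 N at 0 and 7 N at 0.008, more than the cap weighs
- smooth_lid: bystander: low smooth aluminium lid, loose, 72 mm diameter, 24 mm high, bevelled top, without knurling; origin at the centre of its underside. The lid and the cap may stand on either side of the carrier
- tube_rack: bystander: loose white rack of blood tubes with purple and red caps, 75 mm (its x) by 200 mm (its y), 86 mm high, beyond the carrier; origin at the centre of its underside
- mouse: bystander: loose black computer mouse, 108 mm (its x) by 60 mm, 34 mm high; origin at the centre of its underside
Mind the look-alikes: they are no part of the job. What is shaped like the cap but brown, green or orange is not meant.

How it is judged:
By the outcome, as a careful person would: the job done as asked, in the order asked, and still so for the second after the job is handed in, while the arm keeps its last pose, push and grip.
It also fails if it takes over 45 s, if anything falls off the work surface, if the arm or the gripper's body presses on something with over 40 N, if the wrist force passes 120 N, or if a joint passes its speed limit or range.

## Robot

A 6-joint arm with a two-finger parallel gripper is mounted at the origin on the work surface. World frame = base frame: x ahead of the robot, y to its left, z up, the work surface at z = 0. Lengths are in m, angles in rad, forces in N, time in s.
With the tool pointing down it reaches from about 0.4 to 0.825 m from the base axis. Payload 7 kg.
Tool frame: the origin (TCP) lies on the centre line of the jaws, within the pads' length; the fingertips stand tip_reach ahead of it and the grasp point (between the pads) is the TCP (tip_reach is the distance from the TCP to the fingertips, in m); z points along the fingers, y is the line along which they close (so a half turn about z gives the same grasp; the last joint's range is limited). The gripper opens to 88 mm and grips with 3 to 60 N. Pads are 19 mm wide; open, the fingers measure 130 mm over their backs; the gripper's body (78 mm by 193 mm) begins 47 mm behind the grasp point.
Start: joints at [1.56, 0.359, 0.012, 0, -1.224, -0.288], TCP at [0.199, 0.645, 0.246] pointing down, gripper open.
Joint ranges: [-3.07, 3.07], [-1.43, 2.12], [-1.02, 1.25], [-3.03, 1.67], [-3.05, -0], [-3.03, 3.03]. Speed limits (rad/s): [2.39, 2.39, 3.01, 3.14, 3.14, 3.14].

## Interface

Orientations are given as [roll, pitch, yaw] about the fixed x, y, z axes, in that order (R = Rz(yaw) Ry(pitch) Rx(roll)).
In Python, from station import get_state, grab_frame, calibration, job_done, find_in, mark_of, tip_reach gives the robot as it stands.
- The arm moves only by the shell command python3 -m handwheel 'ROWS' [OPENING] [FORCE]. ROWS is JSON, a list of rows, each an object with "delta_pos": the shift along the world's x, y, z in units of 30 mm (1.0 is 30 mm), a list of three; "dr": the turn, a rotation vector about the world's x, y, z in degrees, a list of three. In form: [{"delta_pos": [tx, ty, tz], "dr": [rx, ry, rz]}, ...]. A call has 1 to 10 rows; each row shifts and turns the commanded pose from where the row before left it; what a row does not reach is not made up. A row lasts 1/10 s, in which the tool goes at most 50 mm and 8.59 degrees, less where a joint would pass 70% of its speed; a pose out of reach is approached as far as the arm can. A call is refused whole if a number of a shift passes 1 or a number of a turn 8.59, either way. A call with a gripper value outside its range is refused whole. OPENING is the closure, from -1 (fully open) to 1 (shut), set as the call begins (- or left out, the last holds). The fingers move at their own pace and stop on an object; FORCE is the grip in N (left out, the last holds). Time passes only in rows, so rows that do not move let the fingers close. It gives the time, the measured TCP pose, the force, the opening and the grip force at its end, in the units of the state.
- get_state(): the state, without advancing time (a new reading comes with each control period).
- grab_frame(name): name is "scene" or "side" or "wrist"; returns the picture (384x512x3 uint8, red, green, blue); there is no depth.
- calibration(name): a dict with "fx", "fy", "cx", "cy" (pixels), "extrinsics" (4x4, takes a point from world to camera coordinates). Camera axes: x right, y down, z forward; pixel columns grow to the right and rows downward; lengths in m; the calibration is good to about 2 mm. A picture is of the moment at which its call begins: read the wrist's pose just before it. calibration takes no time and is no camera call; for the wrist camera it gives the pose at the moment of the call.
- job_done(): hands the job in; it is judged then, once.
Trained networks look in the newest picture that a camera, given by its name, has taken for a name from the list of things; names that differ only in an ending like _2 or _b are one class to them, and where a whole thing is asked for, a point or a joint stands for the part that bears it (a point fixed in the world has none). Each returns a list of dicts, best first, with "conf" (0 to 1); they miss things now and then, are a little off and sometimes report something else, mostly with a low value. They report only what shows in the picture. A call takes as long as a camera call. They do not tell look-alikes from the thing itself.
- find_in(camera, query): "location" ([column, row] in pixels, amid what is visible of it).
- mark_of(camera, query): "location" ([column, row] in pixels: a listed point, or the origin of a listed thing).
The state is a dict: "t": time; "q": joint angles; "qd": joint speeds; "joint_efforts": joint torques, N m; "eef_pos": TCP position; "ee_rot": TCP orientation; "force": force on the tool from outside, world axes, zero at the start; "moment": the same for the moment, N m; "width": finger opening in m; "gripper_force": force on a finger pad.
Only numpy, scipy, OpenCV 4.12 (cv2) and the standard library are available. Lean on these libraries where they do the work, as an engineer would, in place of code of your own. Each camera call takes 0.05 s, during which the arm holds its last target. There are 200 camera calls.

## Working session

There is one attempt and no reset: what is moved stays moved. The work goes in short steps, Python scripts to look and compute and a shell command to move; the robot and the scene stay as the last step left them, time stands still between calls to the robot, and variables do not carry over. Pictures are saved under pics/ and viewed, at most 10 in all, crops included, and the job is handed in when it is done.

```bash
mkdir -p pics; cat > h.py <<'E'
import numpy as np, cv2
from station import *
def ray(cam,px,z):
    c=calibration(cam);E=np.array(c["extrinsics"]);R=E[:3,:3];t=E[:3,3]
    o=-R.T@t;d=R.T@np.array([(px[0]-c["cx"])/c["fx"],(px[1]-c["cy"])/c["fy"],1])
    return (o+d*(z-o[2])/d[2]).round(4)
def save(cam,f):
    i=grab_frame(cam);cv2.imwrite("pics/"+f,i[:,:,::-1]);return i
E
python3 - <<'E'
from h import *
s=get_state();print(s["t"],s["eef_pos"],s["ee_rot"],s["width"],s["force"],tip_reach)
a=save("scene","a.png");b=save("side","b.png")
cv2.imwrite("pics/ab.png",cv2.resize(np.vstack([a,b])[:,:,::-1],(400,600)) if 0 else cv2.resize(np.hstack([a,b])[:,:,::-1],(800,300)))
for c in("scene","side"):
  for q,z in(("cap",0),("carrier",0),("carrier_shoulder",.08),("smooth_lid",0),("mouse",0),("tube_rack",0)):
    for r in mark_of(c,q)[:3]: print(c,q,np.round(r["location"],1),round(r["conf"],2),ray(c,r["location"],z))
E
```

```text
0.0 [0.19859407 0.64465415 0.2446482 ] [ 3.13998979e+00 -1.37408483e-04 -2.98927837e-01] 0.08742180717357943 [-0.55089037  0.3554524   0.32576844] 0.019
scene cap [182.3 234.1] 0.9 [ 0.5898 -0.2091  0.    ]
scene cap [143.9 221.4] 0.86 [ 0.5223 -0.3063  0.    ]
scene cap [166.3 187.7] 0.77 [ 0.3873 -0.2436  0.    ]
scene carrier [274.8 195.4] 0.57 [ 0.4813  0.0569 -0.    ]
scene carrier_shoulder [279.5 173.6] 0.75 [0.4885 0.0665 0.08  ]
scene mouse [134.2 265. ] 0.68 [ 0.6744 -0.3278  0.    ]
scene tube_rack [292.2 267. ] 0.82 [0.7499 0.0392 0.    ]
side cap [295.5 201. ] 0.94 [ 0.5054 -0.18    0.    ]
side cap [262.2 194.4] 0.89 [ 0.6027 -0.1972  0.    ]
side cap [339.4 194.7] 0.86 [ 0.3893 -0.2351  0.    ]
side carrier [291.9 257.6] 0.74 [0.4788 0.0647 0.    ]
side carrier_shoulder [293.3 225.9] 0.71 [0.4796 0.0498 0.08  ]
side smooth_lid [281.4 330.9] 0.69 [0.4657 0.2892 0.    ]
side mouse [244.  168.5] 0.71 [ 0.689  -0.3369  0.    ]
side tube_rack [186.2 237.5] 0.71 [0.7481 0.0373 0.    ]
```

View pics/a.png

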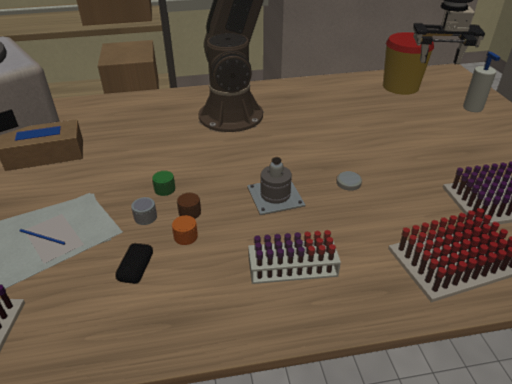

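View pics/b.png

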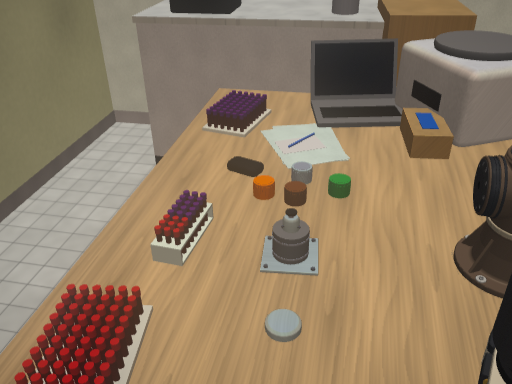

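The cap candidates in the scene view are green (164,183), brown (189,206), orange (185,230) and bare silver (144,211). The low lid is at (349,181). The description calls for bare aluminium, so I choose the silver one, seen at (302,173) in the side view. I'll check it in a close crop while moving over.

```bash
python3 - <<'E'
from h import *
a=cv2.imread("pics/a.png")[170:270,100:240];b=cv2.imread("pics/b.png")[140:240,220:360]
cv2.imwrite("pics/c.png",cv2.resize(np.hstack([a,b]),(784,280),interpolation=cv2.INTER_CUBIC))
E
python3 -m handwheel '[{"delta_pos":[0.8,-1,0],"dr":[0,0,0]},{"delta_pos":[1,-1,0],"dr":[0,0,0]},{"delta_pos":[1,-1,0],"dr":[0,0,0]},{"delta_pos":[1,-1,0],"dr":[0,0,0]},{"delta_pos":[1,-1,0],"dr":[0,0,0]},{"delta_pos":[1,-1,0],"dr":[0,0,0]},{"delta_pos":[1,-1,0],"dr":[0,0,0]},{"delta_pos":[1,-1,0],"dr":[0,0,0]},{"delta_pos":[1,-1,0],"dr":[0,0,0]},{"delta_pos":[1,-1,0],"dr":[0,0,0]}]' -1 30
python3 -m handwheel '[{"delta_pos":[0.3,-1,0],"dr":[0,0,0]},{"delta_pos":[0.3,-1,0],"dr":[0,0,0]},{"delta_pos":[0.3,-1,0],"dr":[0,0,0]},{"delta_pos":[0.3,-1,0],"dr":[0,0,0]},{"delta_pos":[0,-1,0],"dr":[0,0,0]},{"delta_pos":[0,-1,0],"dr":[0,0,0]},{"delta_pos":[0,-1,0],"dr":[0,0,0]},{"delta_pos":[0,-1,0],"dr":[0,0,0]},{"delta_pos":[0,-1,0],"dr":[0,0,0]},{"delta_pos":[0,-1,0],"dr":[0,0,0]}]'
python3 - <<'E'
from h import *
print(get_state()["q"].round(3) if hasattr(get_state()["q"],"round") else get_state()["q"])
E
```

```text
t: 1.7
eef_pos: [0.4938, 0.3437, 0.2459]
ee_rot: [-3.141, -0.0, -0.299]
force: [1.0, 0.8, 0.4]
width: 0.0876
gripper_force: 0.0
t: 2.7
eef_pos: [0.5286, 0.0439, 0.2458]
ee_rot: [-3.141, -0.0, -0.299]
force: [0.1, -0.3, 0.6]
width: 0.0873
gripper_force: 0.0
[ 0.453  0.12  -0.305  0.    -1.145  0.819]
```

View pics/c.png

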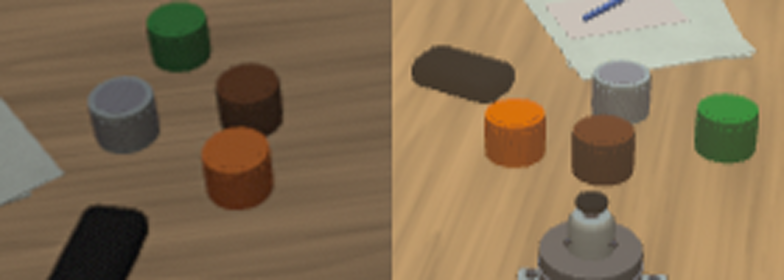

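The crop shows the silver knurled cap left of the brown and orange look-alikes in both views, so it is the one. I'm now above the carrier and will measure it here, then go on to the cap.

```bash
python3 - <<'E'
from h import *
save("wrist","w1.png")
for q,z in(("carrier",0),("carrier_shoulder",.08),("carrier_pins",.094)):
    for r in mark_of("wrist",q)[:2]: print(q,np.round(r["location"],1),round(r["conf"],2),ray("wrist",r["location"],z))
    for r in find_in("wrist",q)[:2]: print("f",q,np.round(r["location"],1),round(r["conf"],2))
E
```

```text
carrier [251.2 197.5] 0.75 [0.4826 0.0559 0.    ]
carrier [247.3 219.6] 0.31 [0.4536 0.0705 0.    ]
f carrier [250.5 197.3] 0.93
carrier_shoulder [249.9 219.8] 0.79 [0.4844 0.0591 0.08  ]
carrier_shoulder [252.9 195.5] 0.52 [0.51   0.0478 0.08  ]
f carrier_shoulder [251.6 196.1] 0.57
carrier_pins [245.1 223.1] 0.64 [0.4879 0.0641 0.094 ]
f carrier_pins [248.1 194.7] 0.8
f carrier_pins [251.7 240.5] 0.52
```

View pics/w1.png

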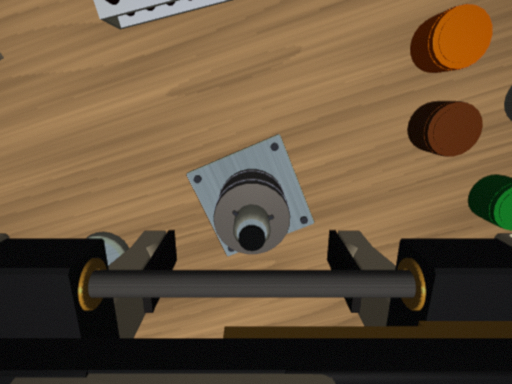

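```bash
python3 -m handwheel '[{"delta_pos":[0,-1,0],"dr":[0,0,0]},{"delta_pos":[0,-1,0],"dr":[0,0,0]},{"delta_pos":[0,-1,0],"dr":[0,0,0]},{"delta_pos":[0,-1,0],"dr":[0,0,0]},{"delta_pos":[0,-1,0],"dr":[0,0,0]},{"delta_pos":[0,-1,0],"dr":[0,0,0]},{"delta_pos":[0,-1,0],"dr":[0,0,0]},{"delta_pos":[0,-1,0],"dr":[0,0,0]},{"delta_pos":[0,-1,0],"dr":[0,0,0]},{"delta_pos":[0,-1,0],"dr":[0,0,0]}]'
python3 - <<'E'
from h import *
save("wrist","w2.png");print(get_state()["eef_pos"])
for q,z in(("cap",0),):
    for r in mark_of("wrist",q)[:5]: print(q,np.round(r["location"],1),round(r["conf"],2),ray("wrist",r["location"],z))
    for r in find_in("wrist",q)[:5]: print("f",q,np.round(r["location"],1),round(r["conf"],2))
E
```

```text
t: 4.05
eef_pos: [0.5292, -0.2553, 0.2455]
ee_rot: [-3.142, 0.0, -0.297]
force: [1.2, -0.2, -0.0]
width: 0.0877
gripper_force: 0.0
[ 0.52912977 -0.25842269  0.24517632]
cap [205.5 192. ] 0.87 [ 0.5085 -0.1877  0.    ]
cap [195.5 124.7] 0.82 [ 0.5948 -0.2054  0.    ]
cap [292.3 171.2] 0.64 [ 0.502  -0.3053  0.    ]
cap [290.5 170.4] 0.64 [ 0.5037 -0.3033  0.    ]
cap [272.7 253.9] 0.6 [ 0.3935 -0.2478  0.    ]
f cap [273.9 253.9] 0.96
f cap [200.7 198.8] 0.81
f cap [187.3 124.8] 0.69
f cap [292.6 176.2] 0.64
```

View pics/w2.png

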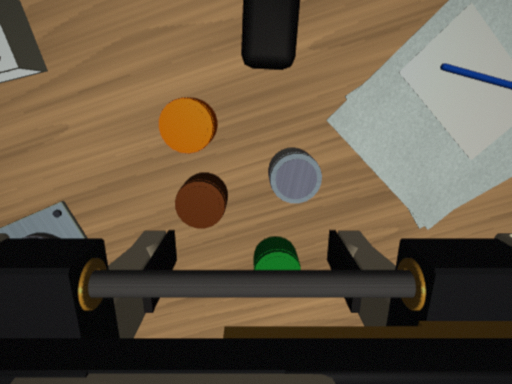

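The wrist view shows the silver cap's top at about (296,177). Brown is at (200,200), orange at (187,125) and green at (276,255). In the first wrist view the neck top was at (252,236).

```bash
python3 - <<'E'
from h import *
i=cv2.imread("pics/w2.png");g=cv2.cvtColor(i[135:225,255:335],cv2.COLOR_BGR2GRAY)
c=cv2.HoughCircles(g,cv2.HOUGH_GRADIENT,1,20,param1=100,param2=15,minRadius=20,maxRadius=32)
print(c)
for p in c[0][:3]: print(ray("wrist",p[:2]+[255,135],.046))
print(ray("wrist",(296,177),.046))
# carrier: use scene+side marks; and wrist1 with shifted pose
c=calibration("wrist");E=np.array(c["extrinsics"]);print((-E[:3,:3].T@E[:3,3]).round(3))
d=np.array([.5286,.0439,.2458])-get_state()["eef_pos"]
print("neck", ray("wrist",(252,236),.126-d[2])+d)
E
python3 -m handwheel '[{"delta_pos":[-0.45,-0.8,-1],"dr":[0,0,0]},{"delta_pos":[-0.45,-0.8,-1],"dr":[0,0,0]},{"delta_pos":[0,0,-1],"dr":[0,0,0]},{"delta_pos":[0,0,0],"dr":[0,0,0]}]'
python3 - <<'E'
from h import *
save("wrist","w3.png");print(get_state()["eef_pos"])
for r in mark_of("wrist","cap")[:4]: print(np.round(r["location"],1),round(r["conf"],2),ray("wrist",r["location"],0))
for r in find_in("wrist","cap")[:4]: print(np.round(r["location"],1),round(r["conf"],2),ray("wrist",r["location"],.03))
E
```

```text
[[[40.5 43.5 20.4]]]
[ 0.5048 -0.3024  0.046 ]
[ 0.5064 -0.3034  0.046 ]
[ 0.605 -0.28   0.385]
neck [0.4859753  0.05559367 0.12599055]
t: 4.6
eef_pos: [0.4994, -0.3014, 0.1517]
ee_rot: [-3.141, 0.007, -0.299]
force: [-0.8, 1.3, -1.1]
width: 0.0878
gripper_force: 0.0
[ 0.50100841 -0.30180591  0.15428202]
[234.7 280.9] 0.96 [ 0.3956 -0.2509  0.    ]
[116.7 112.4] 0.85 [ 0.6029 -0.2008  0.    ]
[248.9 174.4] 0.62 [ 0.5089 -0.3025  0.    ]
[138.5 207.7] 0.57 [ 0.5084 -0.1823  0.    ]
[125.6 212.8] 0.8 [ 0.5151 -0.183   0.03  ]
[248.7 184.3] 0.74 [ 0.5079 -0.3021  0.03  ]
[229.8 305.8] 0.72 [ 0.3877 -0.2445  0.03  ]
[101.6 115.5] 0.71 [ 0.6029 -0.1998  0.03  ]
```

View pics/w3.png

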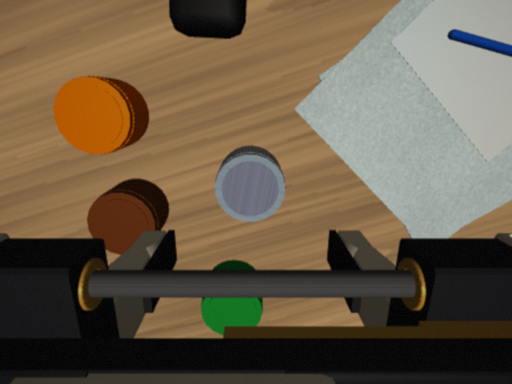

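The silver cap's top is at about (250,186), between the finger planes and clear of its neighbours, so its position is about (0.507, -0.302). Descending to grip.

```bash
python3 - <<'E'
from h import *
print(ray("wrist",(250,186),.046))
E
python3 -m handwheel '[{"delta_pos":[0.2,0,-1],"dr":[0,0,0]},{"delta_pos":[0,0,-1],"dr":[0,0,0]},{"delta_pos":[0,0,-1],"dr":[0,0,0]},{"delta_pos":[0,0,-0.7],"dr":[0,0,0]},{"delta_pos":[0,0,-0.4],"dr":[0,0,0]},{"delta_pos":[0,0,0],"dr":[0,0,0]}]'
python3 -m handwheel '[{"delta_pos":[0,0,0],"dr":[0,0,0]},{"delta_pos":[0,0,0],"dr":[0,0,0]},{"delta_pos":[0,0,0],"dr":[0,0,0]},{"delta_pos":[0,0,0],"dr":[0,0,0]},{"delta_pos":[0,0,0],"dr":[0,0,0]},{"delta_pos":[0,0,0],"dr":[0,0,0]}]' 1 40
```

```text
[ 0.5104 -0.3042  0.046 ]
t: 5.35
eef_pos: [0.5082, -0.3025, 0.0324]
ee_rot: [3.141, 0.001, -0.298]
force: [-0.4, -0.4, -0.5]
width: 0.0877
gripper_force: 0.0
t: 5.95
eef_pos: [0.5081, -0.3031, 0.0334]
ee_rot: [3.142, -0.001, -0.299]
force: [-0.3, 0.1, 5.8]
width: 0.0594
gripper_force: 40.0
```

```bash
python3 -m handwheel '[{"delta_pos":[0,0,0.5],"dr":[0,0,0]},{"delta_pos":[0,0,1],"dr":[0,0,0]},{"delta_pos":[0,0,1],"dr":[0,0,0]},{"delta_pos":[0,0,1],"dr":[0,0,0]},{"delta_pos":[0,0,1],"dr":[0,0,0]},{"delta_pos":[0,0.5,1],"dr":[0,0,0]},{"delta_pos":[0,1,0.3],"dr":[0,0,0]},{"delta_pos":[0,1,0],"dr":[0,0,0]},{"delta_pos":[0,1,0],"dr":[0,0,0]},{"delta_pos":[0,1,0],"dr":[0,0,0]}]'
python3 -m handwheel '[{"delta_pos":[-0.2,1,0],"dr":[0,0,0]},{"delta_pos":[-0.2,1,0],"dr":[0,0,0]},{"delta_pos":[-0.2,1,0],"dr":[0,0,0]},{"delta_pos":[-0.2,1,0],"dr":[0,0,0]},{"delta_pos":[0,1,0],"dr":[0,0,0]},{"delta_pos":[0,1,0],"dr":[0,0,0]},{"delta_pos":[0,1,0],"dr":[0,0,0]},{"delta_pos":[0,0.5,0],"dr":[0,0,0]},{"delta_pos":[0,0,0],"dr":[0,0,0]}]'
python3 - <<'E'
from h import *
a=save("scene","s4.png");b=save("side","b4.png");w=save("wrist","w4.png")
s=get_state();print(s["eef_pos"],s["force"],s["q"][5])
cs=cv2.resize(a[110:230,215:345],(390,360));bs=cv2.resize(b[130:280,225:365],(390,418))[:360]
cv2.imwrite("pics/d.png",np.hstack([cs,bs])[:,:,::-1])
for c in("scene","side","wrist"):
  for q,z in(("cap",s["eef_pos"][2]-.033),("carrier",0),("carrier_shoulder",.08),("carrier_pins",.094)):
    for r in mark_of(c,q)[:1 if q!="cap" else 5]: print(c,q,np.round(r["location"],1),round(r["conf"],2),ray(c,r["location"],z))
E
```

```text
t: 6.95
eef_pos: [0.5072, -0.1668, 0.2065]
ee_rot: [-3.141, 0.0, -0.299]
force: [-0.2, -0.4, -1.6]
width: 0.0593
gripper_force: 40.0
t: 7.85
eef_pos: [0.4836, 0.0584, 0.2064]
ee_rot: [-3.142, 0.0, -0.297]
force: [-1.0, -0.3, -1.3]
width: 0.0594
gripper_force: 40.0
[0.48345133 0.05649394 0.20637427] [ 0.90476351 -0.80703162 -2.07657113] 0.7506153287423558
scene cap [274.1 144.5] 0.72 [0.4865 0.05   0.1734]
scene cap [190.2 212.1] 0.7 [ 0.71   -0.1807  0.1734]
scene cap [186.7 236. ] 0.67 [ 0.7811 -0.1927  0.1734]
scene cap [166.3 187.9] 0.62 [ 0.6164 -0.228   0.1734]
scene cap [276.3 173.8] 0.17 [0.6114 0.0277 0.1734]
scene carrier [272.2 198.4] 0.98 [0.4929 0.0469 0.    ]
scene carrier_shoulder [276.2 173.5] 0.89 [0.4863 0.0578 0.08  ]
scene carrier_pins [277.1 165.5] 0.95 [0.4696 0.0637 0.094 ]
side cap [264.8 191.7] 0.68 [0.5416 0.0653 0.1734]
side cap [291.8 202.9] 0.66 [0.4776 0.099  0.1734]
side cap [293.3 191. ] 0.63 [0.4815 0.0513 0.1734]
side cap [288.3 221.5] 0.19 [0.4743 0.167  0.1734]
side carrier [288.2 259.6] 0.67 [0.4861 0.0735 0.    ]
side carrier_shoulder [290.7 227.8] 0.82 [0.4842 0.0582 0.08  ]
side carrier_pins [289.  223.6] 0.78 [0.4877 0.0623 0.094 ]
wrist cap [250.6 237. ] 0.96 [0.4804 0.0576 0.1734]
wrist cap [460.6  84.3] 0.82 [ 0.5335 -0.077   0.1734]
wrist carrier [250.  170.9] 0.81 [0.4822 0.0582 0.    ]
wrist carrier_shoulder [249.8 188. ] 0.93 [0.4848 0.0573 0.08  ]
wrist carrier_pins [248.3 189.8] 0.96 [0.4876 0.0578 0.094 ]
```

View pics/d.png

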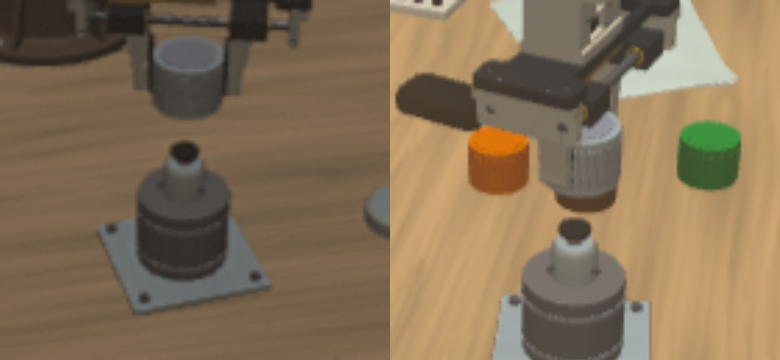

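The cap is held upright above the neck. In the scene crop it is centred over the seal plate (185,152), but in the side crop it looks a little off to the right, meaning its x is too small. I'll check with projected outlines.

```bash
python3 - <<'E'
from h import *
def proj(cam,P):
    c=calibration(cam);E=np.array(c["extrinsics"]);X=P@E[:3,:3].T+E[:3,3]
    return np.c_[c["fx"]*X[:,0]/X[:,2]+c["cx"],c["fy"]*X[:,1]/X[:,2]+c["cy"]]
th=np.linspace(0,2*np.pi,73)
out=[]
z0=.2064-.033
for cam,f,(x0,y0,w,h) in(("scene","s4.png",(235,115,80,100)),("side","b4.png",(250,155,80,100)),("wrist","w4.png",(180,120,140,175))):
    i=cv2.imread("pics/"+f)[y0:y0+h,x0:x0+w];k=480/h;i=cv2.resize(i,None,fx=k,fy=k,interpolation=cv2.INTER_CUBIC)
    for x,y,r,z,col in((.4835,.0575,.030,z0+.046,(0,0,255)),(.4835,.0575,.031,z0,(0,0,255)),(.485,.0575,.042,.08,(0,255,0)),(.485,.0575,.013,.126,(0,255,0))):
        p=proj(cam,np.c_[x+r*np.cos(th),y+r*np.sin(th),0*th+z])
        cv2.polylines(i,[((p-[x0,y0]+.5)*k).astype(int)],True,col,1)
    out.append(i[:, :262])
cv2.imwrite("pics/o.png",np.hstack([cv2.resize(o,(262,480)) if o.shape[1]<262 else o for o in out]))
E
```

```text
(no output)
```

View pics/o.png

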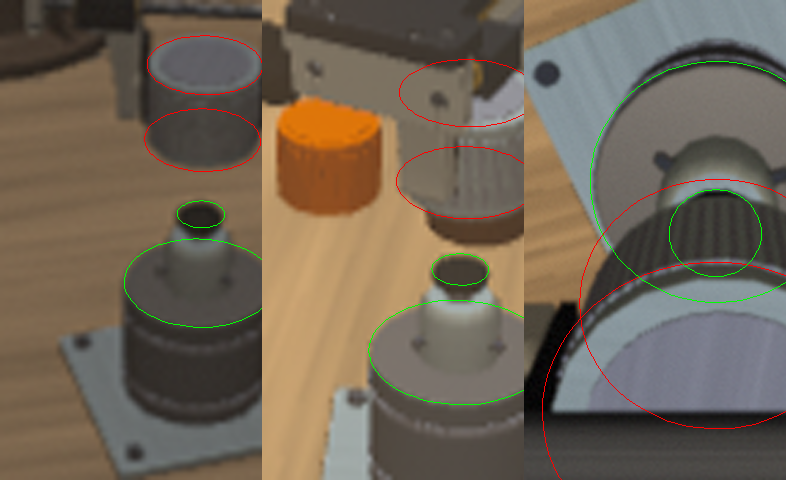

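Both outlines fit well. The carrier is at (0.485, 0.0575). The cap is within about 2 mm of the TCP, and the wrist view suggests it sits slightly to −x. I'll shift +2.4 mm in x and descend.

```bash
python3 -m handwheel '[{"delta_pos":[0.08,0,-0.5],"dr":[0,0,0]},{"delta_pos":[0,0,-0.5],"dr":[0,0,0]},{"delta_pos":[0,0,-0.5],"dr":[0,0,0]},{"delta_pos":[0,0,-0.3],"dr":[0,0,0]},{"delta_pos":[0,0,0],"dr":[0,0,0]}]'
python3 -m handwheel '[{"delta_pos":[0,0,-0.15],"dr":[0,0,0]},{"delta_pos":[0,0,-0.15],"dr":[0,0,0]},{"delta_pos":[0,0,-0.1],"dr":[0,0,0]}]'
python3 -m handwheel '[{"delta_pos":[0,0,-0.1],"dr":[0,0,0]},{"delta_pos":[0,0,-0.1],"dr":[0,0,0]},{"delta_pos":[0,0,0],"dr":[0,0,0]}]'
```

```text
t: 9.1
eef_pos: [0.4854, 0.0567, 0.1515]
ee_rot: [3.14, 0.002, -0.299]
force: [0.6, 0.7, -1.5]
width: 0.0594
gripper_force: 40.0
t: 9.4
eef_pos: [0.4862, 0.0571, 0.1406]
ee_rot: [-3.141, -0.0, -0.299]
force: [-0.3, -0.1, -1.0]
width: 0.0596
gripper_force: 40.0
t: 9.7
eef_pos: [0.4859, 0.057, 0.1342]
ee_rot: [3.141, 0.0, -0.299]
force: [1.0, 0.4, -0.3]
width: 0.0596
gripper_force: 40.0
```

```bash
python3 -m handwheel '[{"delta_pos":[0,0,-0.1],"dr":[0,0,0]},{"delta_pos":[0,0,-0.1],"dr":[0,0,0]},{"delta_pos":[0,0,0],"dr":[0,0,0]}]'
python3 -m handwheel '[{"delta_pos":[0,0,-0.05],"dr":[0,0,0]},{"delta_pos":[0,0,-0.05],"dr":[0,0,0]},{"delta_pos":[0,0,0],"dr":[0,0,0]}]'
```

```text
t: 10.0
eef_pos: [0.4858, 0.0569, 0.1281]
ee_rot: [3.141, 0.001, -0.299]
force: [-0.3, 0.0, -1.1]
width: 0.0594
gripper_force: 40.0
t: 10.3
eef_pos: [0.4864, 0.0571, 0.1268]
ee_rot: [-3.141, -0.001, -0.298]
force: [-4.7, -0.1, 11.3]
width: 0.0594
gripper_force: 40.0
```

```bash
python3 -m handwheel '[{"delta_pos":[-0.02,0,0],"dr":[0,0,-4]},{"delta_pos":[0,0,0],"dr":[0,0,-4]},{"delta_pos":[0,0,0],"dr":[0,0,-4]},{"delta_pos":[0,0,0],"dr":[0,0,0]}]'
```

```text
t: 10.7
eef_pos: [0.487, 0.0575, 0.1269]
ee_rot: [-3.139, -0.002, -0.51]
force: [-0.4, -1.0, 7.1]
width: 0.0595
gripper_force: 40.0
```

```bash
python3 -m handwheel '[{"delta_pos":[0,0,-0.02],"dr":[0,0,-4]},{"delta_pos":[0,0,0],"dr":[0,0,-4]},{"delta_pos":[0,0,0],"dr":[0,0,-4]},{"delta_pos":[0,0,0],"dr":[0,0,0]}]'
```

```text
t: 11.1
eef_pos: [0.4875, 0.0574, 0.1269]
ee_rot: [-3.138, -0.003, -0.719]
force: [0.2, -0.9, 11.1]
width: 0.0594
gripper_force: 40.0
```

```bash
python3 -c "
from h import *
print(get_state()['moment'])"
```

```text
[-0.35219056  0.01437784 -0.14222339]
```

```bash
python3 -m handwheel '[{"delta_pos":[0,0,0],"dr":[0,0,-4]},{"delta_pos":[0,0,0],"dr":[0,0,-4]},{"delta_pos":[0,0,0],"dr":[0,0,-4]},{"delta_pos":[0,0,0],"dr":[0,0,0]}]'
```

```text
t: 11.5
eef_pos: [0.4873, 0.0573, 0.1268]
ee_rot: [-3.138, -0.002, -0.929]
force: [-0.3, -1.0, 10.6]
width: 0.0599
gripper_force: 40.0
```

```bash
python3 -m handwheel '[{"delta_pos":[0,0,0],"dr":[0,0,-4]},{"delta_pos":[0,0,0],"dr":[0,0,-4]},{"delta_pos":[0,0,0],"dr":[0,0,0]}]'
```

```text
t: 11.8
eef_pos: [0.4874, 0.0573, 0.1268]
ee_rot: [-3.138, -0.002, -1.068]
force: [-0.4, -1.1, 11.4]
width: 0.0594
gripper_force: 40.0
```

```bash
python3 -m handwheel '[{"delta_pos":[0,0,0],"dr":[0,0,-4]},{"delta_pos":[0,0,0],"dr":[0,0,-4]},{"delta_pos":[0,0,0],"dr":[0,0,-4]},{"delta_pos":[0,0,0],"dr":[0,0,0]}]'
```

```text
t: 12.2
eef_pos: [0.4872, 0.0571, 0.1268]
ee_rot: [-3.138, -0.001, -1.278]
force: [-1.2, -1.4, 11.8]
width: 0.0596
gripper_force: 40.0
```

```bash
python3 -m handwheel '[{"delta_pos":[0,0,0],"dr":[0,0,-4]},{"delta_pos":[0,0,0],"dr":[0,0,-4]},{"delta_pos":[0,0,0],"dr":[0,0,0]}]'
```

```text
t: 12.5
eef_pos: [0.4871, 0.0569, 0.1268]
ee_rot: [-3.138, -0.001, -1.417]
force: [-0.0, -2.0, 11.7]
width: 0.0594
gripper_force: 40.0
```

```bash
python3 -m handwheel '[{"delta_pos":[0,0,0],"dr":[0,0,-4]},{"delta_pos":[0,0,0],"dr":[0,0,-4]},{"delta_pos":[0,0,0],"dr":[0,0,-4]},{"delta_pos":[0,0,0],"dr":[0,0,0]}]'
```

```text
t: 12.9
eef_pos: [0.4868, 0.0568, 0.1267]
ee_rot: [-3.139, -0.0, -1.627]
force: [-2.1, -2.0, 12.2]
width: 0.059
gripper_force: 40.0
```

```bash
python3 -m handwheel '[{"delta_pos":[0,0,0],"dr":[0,0,-4]},{"delta_pos":[0,0,0],"dr":[0,0,-4]},{"delta_pos":[0,0,0],"dr":[0,0,0]}]'
```

```text
t: 13.2
eef_pos: [0.4868, 0.0567, 0.1267]
ee_rot: [-3.139, -0.0, -1.766]
force: [-1.1, -3.2, 12.7]
width: 0.0594
gripper_force: 40.0
```

```bash
python3 -m handwheel '[{"delta_pos":[0,0,0],"dr":[0,0,-4]},{"delta_pos":[0,0,0],"dr":[0,0,-4]},{"delta_pos":[0,0,0],"dr":[0,0,0]}]'
```

```text
t: 13.5
eef_pos: [0.4859, 0.0565, 0.126]
ee_rot: [-3.14, -0.0, -1.907]
force: [-2.6, -2.3, 10.5]
width: 0.0596
gripper_force: 40.0
```

```bash
python3 -m handwheel '[{"delta_pos":[0,0,0],"dr":[0,0,-4]},{"delta_pos":[0,0,0],"dr":[0,0,-4]},{"delta_pos":[0,0,0],"dr":[0,0,0]}]'
```

```text
t: 13.8
eef_pos: [0.4855, 0.057, 0.125]
ee_rot: [-3.142, 0.0, -2.045]
force: [-0.9, -0.1, -0.7]
width: 0.0588
gripper_force: 40.0
```

It dropped: z is down and the contact force is gone. Now pushing down.

```bash
python3 -m handwheel '[{"delta_pos":[0,0,-0.06],"dr":[0,0,0]},{"delta_pos":[0,0,-0.06],"dr":[0,0,0]},{"delta_pos":[0,0,0],"dr":[0,0,0]}]'
```

```text
t: 14.1
eef_pos: [0.4854, 0.057, 0.1211]
ee_rot: [3.141, -0.0, -2.043]
force: [0.0, -0.0, 1.4]
width: 0.059
gripper_force: 40.0
```

```bash
python3 -m handwheel '[{"delta_pos":[0,0,-0.06],"dr":[0,0,0]},{"delta_pos":[0,0,-0.06],"dr":[0,0,0]},{"delta_pos":[0,0,0],"dr":[0,0,0]}]' - 60
python3 -m handwheel '[{"delta_pos":[0,0,-0.06],"dr":[0,0,0]},{"delta_pos":[0,0,-0.03],"dr":[0,0,0]},{"delta_pos":[0,0,0],"dr":[0,0,0]}]'
```

```text
t: 14.4
eef_pos: [0.4854, 0.057, 0.1176]
ee_rot: [3.141, -0.0, -2.044]
force: [-1.8, -0.8, 1.8]
width: 0.0594
gripper_force: 60.0
t: 14.7
eef_pos: [0.4855, 0.057, 0.115]
ee_rot: [3.142, -0.0, -2.044]
force: [-2.0, -0.8, 3.5]
width: 0.0592
gripper_force: 60.0
```

```bash
python3 -m handwheel '[{"delta_pos":[0,0,-0.05],"dr":[0,0,0]},{"delta_pos":[0,0,-0.03],"dr":[0,0,0]},{"delta_pos":[0,0,0],"dr":[0,0,0]}]'
python3 -m handwheel '[{"delta_pos":[0,0,-0.05],"dr":[0,0,0]},{"delta_pos":[0,0,0],"dr":[0,0,0]},{"delta_pos":[0,0,0],"dr":[0,0,0]}]'
```

```text
t: 15.0
eef_pos: [0.4855, 0.057, 0.1134]
ee_rot: [-3.141, -0.0, -2.044]
force: [-6.3, -0.5, 12.2]
width: 0.059
gripper_force: 60.0
t: 15.3
eef_pos: [0.4855, 0.057, 0.1133]
ee_rot: [-3.141, 0.0, -2.044]
force: [-12.3, 0.2, 28.5]
width: 0.0593
gripper_force: 60.0
```

```bash
python3 -m handwheel '[{"delta_pos":[-0.03,0,0],"dr":[0,0,0]},{"delta_pos":[0,0,0],"dr":[0,0,0]}]'
python3 - <<'E'
from h import *
a=save("scene","e1.png");b=save("side","e2.png")
cv2.imwrite("pics/e.png",np.hstack([cv2.resize(i,None,fx=4,fy=4,interpolation=cv2.INTER_CUBIC) for i in(a[120:220,225:320],b[170:270,245:340])])[:,:,::-1])
E
```

```text
t: 15.5
eef_pos: [0.4854, 0.0571, 0.1133]
ee_rot: [-3.14, 0.001, -2.043]
force: [-7.3, -2.5, 23.5]
width: 0.0596
gripper_force: 60.0
```

View pics/e.png

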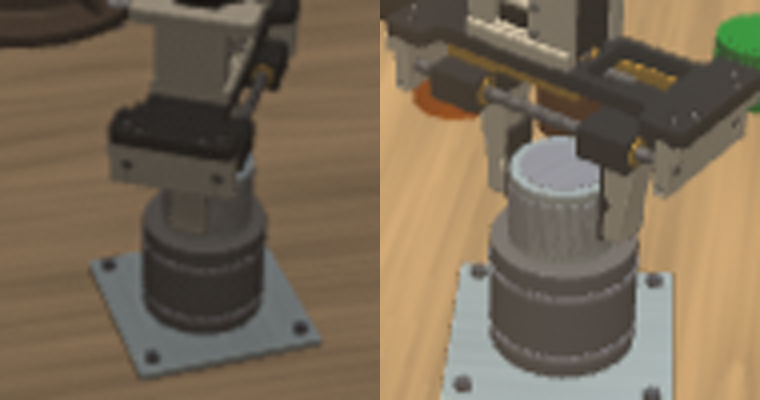

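The side crop shows the cap sitting flush on the shoulder at about (565,250). The fingertips are clear of it, and the arm is holding it down at about 23 N.

```bash
python3 -c "
from station import *
print(job_done())"
```

```text
the job is handed in; nothing more can be done
None
```

The knurled cap is fully home on the carrier's shoulder, with its keyways over the pins, and the gripper is still holding it down at about 23 N; I handed the job in at about 15.6 s without touching the lid, rack or mouse.

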